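# Reset the locked gap adjuster of the milk analyser

### The job

The gap adjuster on the milk analyser has to be reset: slacken its lock ring by swinging the ring's pins anticlockwise all the way back, turn the knob until the orange pointer aims at the green mark, then swing the lock ring clockwise again until it is firmly tight by feel (it should take about 0.65 N m in all), without overtightening it. Never force the knob while the ring is tight, do not disturb the things standing around, and leave everything released.

Things in the scene. Friction and masses are not known exactly. Their poses are not given: they have to be found in the camera images.
- analyser: white milk analyser, a low box 200 x 200 x 55 mm fixed to the table; origin under its centre on the table, z up, its top deck 55 mm above. The upright axis of the adjuster and lock ring passes through this origin. Heights below are above the deck.
- adjuster: adjuster on the upright axis: pointer arm below, knob on top. Origin on the axis, at table height at mid-range; x runs along the pointer, z up. It starts near mid-range (pointer along the analyser's +x) and turns 1.5 rad either way, climbing 4.8 mm per rad anticlockwise seen from above. Free, it turns with about 0.1 N m; while the lock ring is tight it is clamped fast.
- knob_grip (a point): point on the axis 87 mm above the deck (at mid-range) in the black knob's grip bar, which is 14 mm thick, 40 mm long along x and stands from 65 to 101 mm above the deck (on a round skirt 42 mm across); pinch it here across its thickness (y), fingers coming from above. Axes as adjuster.
- pointer_tip (a point): tip of the orange pointer arm (10 mm wide, 6 to 12 mm above the deck), 61.5 mm from the axis; its x axis points outward along the pointer.
- lock_ring: steel lock ring 72 mm across, 18 to 30 mm above the deck, turning on the axis under the knob; its cross bar (along y) bears two pins. Clockwise seen from above tightens. At the start it is tight. About 1.1 rad anticlockwise from there is its open stop; only swung nearly that far is the knob free over its range. Origin on the axis at table height, y towards the blue pin.
- blue_pin (a point): middle of the top of the lock ring's blue pin: upright, 12 mm thick, 58 mm from the axis, 33 mm tall, its top 63 mm above the deck. At the start it is near the analyser's +y side. The ring always drags with about 0.35 N m (6 N at a pin) and stays where left; when it starts to clamp, the torque grows beyond the drag by about 2 N m per rad.
- yellow_pin (a point): middle of the top of the yellow pin, like the blue one and opposite it. The angle where clamping starts shifts with the adjuster's setting, up to half a radian either way, so go by feel: tight is a total of 0.55 to 0.8 N m (9.5 to 14 N at a pin while it moves; paused, it reads 2 to 4 N less). Above 1 N m (17 N at a pin) it is overtightened.
- clamp: hidden clamp shoe inside the analyser, which the lock ring presses on the adjuster's flange; cannot be seen or reached. Its contact force on the adjuster is the clamping force: 83 N per N m of ring torque beyond the drag, 0 when slack; the drag keeps at most about 31 N of it after release.
- green_mark: green round stud 14 mm across, 5 mm high on the deck, 70 to 105 mm from the axis, 0.7 to 1.2 rad to the left or right of the analyser's +x: the wanted setting, where the pointer must aim; origin under its centre.
- red_mark: red round stud like the green one, on the other side: another setting, not wanted now.
- vial: small glass vial 20 mm across, 42 mm tall, standing loose on a rear corner of the deck; origin under its centre. Leave it standing.
- milk_red: milk bottle with red cap, 68 mm across, 210 mm tall, loose bystander.
- milk_green: milk bottle with green cap, 72 mm across, 230 mm tall, loose bystander.
- wash_bottle: clear bottle with blue cap, 60 mm across, 140 mm tall, loose bystander.
- cup: clear sample cup, 60 mm across, 50 mm tall, loose bystander.

How it is judged:
By the outcome, as a careful person would: the job done as asked, in the order asked, and still so for the second after the job is handed in, with the robot touching nothing.
It also fails if it takes over 72 s, if anything falls off the work surface, if the arm or the gripper's body presses on something with over 40 N, if the wrist force passes 120 N, or if a joint passes its speed limit or range.

### The arm

A 6-joint arm with a two-finger parallel gripper is mounted at the origin on the work surface. World frame = base frame: x ahead of the robot, y to its left, z up, the work surface at z = 0. Lengths are in m, angles in rad, forces in N, time in s.
With the tool pointing down it reaches from about 0.275 to 0.975 m from the base axis. Payload 8.4 kg.
Tool frame: the origin (TCP) lies at the very end of the fingers, on their centre line; the grasp point (between the pads) lies 19 mm behind it; z points along the fingers, y is the line along which they close (so a half turn about z gives the same grasp; the last joint's range is limited). The gripper opens to 92 mm and grips with 3 to 60 N. Pads are 20 mm wide; open, the fingers measure 128 mm over their backs; the gripper's body (75 mm by 189 mm) begins 69 mm behind the grasp point.
Start: joints at [1.344, 0.353, 1.633, -0, 1.155, -0.002], TCP at [0.139, 0.609, 0.215] pointing down, gripper open.
Joint ranges: [-2.63, 2.63], [-0.92, 2.1], [0.06, 2.66], [-1.3, 4.44], [0, 2.69], [-3.02, 3.02]. Speed limits (rad/s): [2.22, 2.22, 2.79, 3.14, 3.14, 3.14].

### API

Orientations are given as a 3x3 rotation matrix whose columns are the frame's x, y, z axes.
In Python, from rig import status, optics, robot gives the robot as it stands. The module is installed in compiled form; this text tells all that it offers.
- The arm moves only by the shell command python3 -m creep 'ROWS' [FORCE]. ROWS is JSON, a list of rows, each a list of 5 numbers: the opening, from -1 (shut) to 1 (fully open), then the shift along the world's x, y, z in m, then the turn about the world's z in units of 8 degrees (1.0 is 8 degrees). In form: [[gripper, x, y, z, yaw], ...]. A call has 1 to 10 rows; each row shifts and turns the commanded pose from where the row before left it; what a row does not reach is not made up. A row lasts 1/10 s, in which the tool goes at most 50 mm and 8.59 degrees, less where a joint would pass 70% of its speed; a pose out of reach is approached as far as the arm can. A call with a gripper value outside its range is refused whole. The fingers move at their own pace and stop on an object; FORCE is the grip in N (left out, the last holds). Time passes only in rows, so rows that do not move let the fingers close. It gives the time, the measured TCP pose, the force, the opening and the grip force at its end, in the units of the state.
- status.state(): the state, without advancing time (a new reading comes with each control period).
- optics.camera(name): name is "side" or "top" or "wrist"; returns a dict with "color" (480x640x3 uint8, blue, green, red), "intrinsics" (3x3 intrinsics, pixels), "rvec" (rotation vector, rad) and "tvec" (3), from world to camera coordinates, as OpenCV has them. Camera axes: x right, y down, z forward; pixel columns grow to the right and rows downward; lengths in m; the calibration is good to about 2 mm. The wrist camera is an equidistant fisheye: a pixel r from the principal point sees the ray r / f radians off the axis. A picture is of the moment at which its call begins. There is no depth.
- robot.finish_job(): hands the job in; it is judged then, once.
The state is a dict: "time_s": time; "joints": joint angles; "joint_vel": joint speeds; "effort": joint torques, N m; "eef_pos": TCP position; "orientation": TCP orientation; "ft_force": force on the tool from outside, world axes, zero at the start; "wrist_torque": the same for the moment, N m; "finger_gap": finger opening in m; "grasp_force": force on a finger pad.
Only numpy, scipy, OpenCV 4.12 (cv2) and the standard library are available. Lean on these libraries where they do the work, as an engineer would, in place of code of your own. Each camera call takes 0.05 s, during which the arm holds its last target. There are 200 camera calls.

## Working session

There is one attempt and no reset: what is moved stays moved. The work goes in short steps, Python scripts to look and compute and a shell command to move; the robot and the scene stay as the last step left them, time stands still between calls to the robot, and variables do not carry over. Pictures are saved under pics/ and viewed, at most 10 in all, crops included, and the job is handed in when it is done.

```bash
mkdir -p pics
cat > h.py <<'E'
import numpy as np, cv2
from rig import status, optics, robot
def snap(name,fn):
    c=optics.camera(name); cv2.imwrite('pics/'+fn,c['color']); np.savez('pics/'+fn+'.npz',**c); return c
def ray(c,u,v,fish=False):
    K=c['intrinsics'];R=cv2.Rodrigues(np.array(c['rvec'],float))[0];t=np.array(c['tvec']).ravel()
    x=(u-K[0,2])/K[0,0];y=(v-K[1,2])/K[1,1]
    if fish:
        r=np.hypot(x,y);d=np.array([np.sin(r)*x/max(r,1e-9),np.sin(r)*y/max(r,1e-9),np.cos(r)])
    else: d=np.array([x,y,1.])
    return -R.T@t, R.T@d
def atz(c,u,v,z,fish=False):
    o,d=ray(c,u,v,fish); return (o+d*(z-o[2])/d[2]).round(4)
E
python3 - <<'E'
from h import *
for n in('top','side'):
    c=snap(n,n+'1.png'); print(n,ray(c,320,240), c['intrinsics'][0,0])
print(status.state())
E
```

```text
top (array([0.4049208 , 0.0026684 , 1.47840107]), array([ 0.03662943, -0.00819391, -0.99955848])) 587.5499150174953
side (array([0.42761409, 0.95906494, 1.08838855]), array([ 0.04854145, -0.70745195, -0.70528086])) 537.5941019480588
{'time_s': 0.1, 'joints': array([ 1.34363892e+00,  3.53566373e-01,  1.63402876e+00, -2.44314883e-05,
        1.15517336e+00, -2.38277476e-03]), 'joint_vel': array([ 0.00058976, -0.0029812 , -0.00274024,  0.00017531, -0.00189774,
       -0.00157689]), 'effort': array([-1.56451770e-03, -5.94906306e+01, -3.34933841e+01,  6.97399769e-02,
        1.83356943e-02, -7.20718231e-05]), 'eef_pos': array([0.13920721, 0.6088704 , 0.21395984]), 'orientation': array([[-9.74846568e-01,  2.22876895e-01, -2.43032070e-04],
       [ 2.22877027e-01,  9.74845889e-01, -1.15066611e-03],
       [-1.95380774e-05, -1.17588918e-03, -9.99999308e-01]]), 'ft_force': array([ 0.3371847 ,  0.00660945, -0.12358287]), 'wrist_torque': array([-0.03622674,  0.03264473,  0.00308942]), 'grasp_force': 0.0, 'finger_gap': 0.09184073122873977}
```

View pics/top1.png

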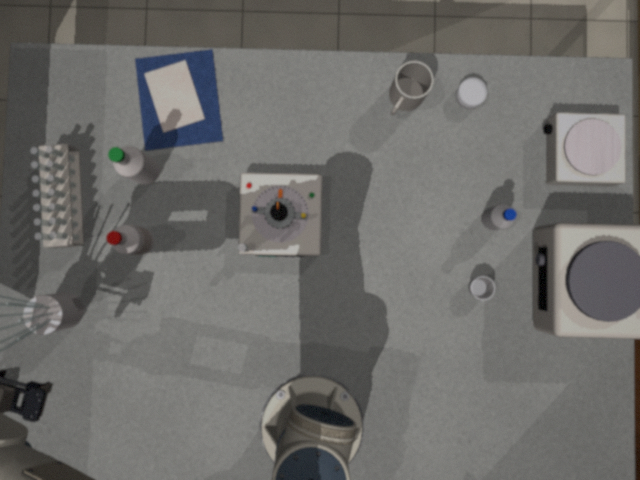

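View pics/side1.png

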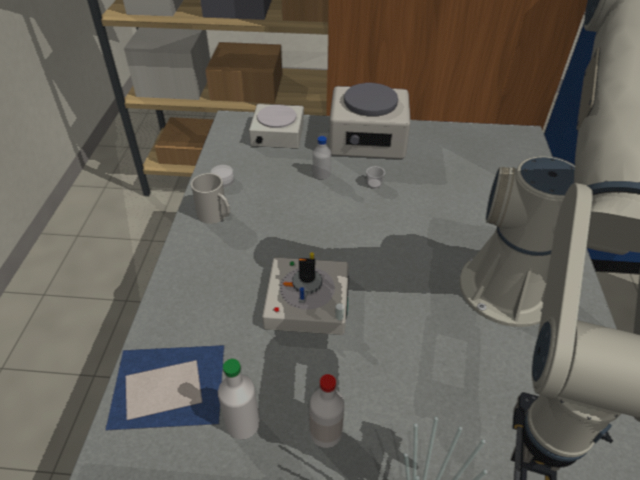

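The top view shows the analyser at about (280,214), with the blue pin at (254,210), the yellow pin at (304,216), the green mark at (311,195), the red mark at (249,185) and the vial near (246,243). The side view agrees. I'll enlarge the top view to get points.

Run:
```python
from h import *
a=cv2.imread('pics/top1.png')[165:265,230:330]; b=cv2.imread('pics/side1.png')[245:345,255:355]
cv2.imwrite('pics/crop1.png',np.hstack([cv2.resize(x,(400,400),interpolation=cv2.INTER_CUBIC) for x in(a,b)]))
```

```text
(no output)
```

View pics/crop1.png

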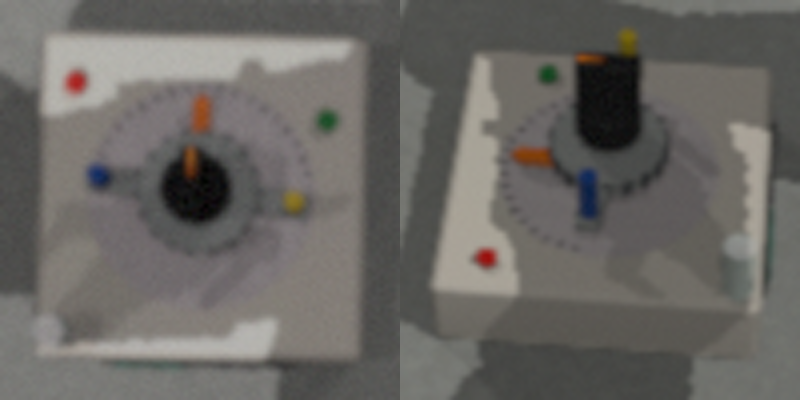

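Top crop (4x, offset 230,165): blue (98,176), yellow (293,201), green (326,120), red (76,82), pointer tip (204,97), deck corners (45,35), (365,40), (358,358), (38,355). Vial top is at (48,328).

Run:
```python
from h import *
c=np.load('pics/top1.png.npz')
P={}
for n,u,v,z in [('blue',98,176,.118),('yel',293,201,.118),('green',326,120,.06),('red',76,82,.06),('ptr',204,97,.067),('c1',45,35,.055),('c2',365,40,.055),('c3',358,358,.055),('c4',38,355,.055),('vial',48,328,.097),('knobtop',193,165,.156)]:
    P[n]=atz(c,230+u/4,165+v/4,z); print(n,P[n])
ce=(P['c1']+P['c2']+P['c3']+P['c4'])/4; print('ctr',ce,(P['blue']+P['yel'])/2)
for n in('blue','yel','green','red','ptr','vial'):
    d=(P[n]-ce)[:2]; print(n,np.hypot(*d),np.arctan2(d[1],d[0]))
d=P['c1']-P['c4'];print('yaw',np.arctan2(d[1],d[0])); d=P['c1']-P['c2'];print(np.arctan2(-d[0],d[1]))
for n,(u,v) in dict(mr=(114,239),mg=(117,155)).items(): print(n,atz(c,u,v,.22))
```

```text
blue [0.523  0.1454 0.118 ]
yel [0.5113 0.0318 0.118 ]
green [0.5656 0.0143 0.06  ]
red [0.5849 0.1666 0.06  ]
ptr [0.5769 0.0883 0.067 ]
c1 [0.6139 0.187  0.055 ]
c2 [ 0.6157 -0.0082  0.055 ]
c3 [ 0.422  -0.0087  0.055 ]
c4 [0.4189 0.1849 0.055 ]
vial [0.4345 0.1742 0.097 ]
knobtop [0.5273 0.088  0.156 ]
ctr [0.517625 0.08875  0.055   ] [0.51715 0.0886  0.118  ]
blue 0.056904420961819836 1.4761986690877964
yel 0.05730015815859499 -1.681405366807664
green 0.08856863510859811 -0.998373420933657
red 0.10289095259059465 0.8581378184561331
ptr 0.059276708115414065 -0.007591587602470326
vial 0.11921186235018728 2.342403283933
yaw 0.010768814472906585
0.009221050118092542
mr [0.4421 0.4335 0.22  ]
mg [0.6236 0.4351 0.22  ]
```

Axis is at (0.517, 0.0887), the analyser yaw is about 0.01, and the radii match the given sizes. I'll work on the yellow pin, which keeps away from the vial, with the fingers straddling it tangentially. First I rise over the bottles and cross.

```bash
python3 -m creep '[[0,0,0,0.048,0],[-0.3,0,0,0.048,0],[-0.3,0,0,0.048,0],[-0.3,0.0266,-0.0413,0,-0.75],[-0.3,0.0266,-0.0413,0,-0.75],[-0.3,0.0266,-0.0413,0,-0.75],[-0.3,0.0266,-0.0413,0,-0.75],[-0.3,0.0266,-0.0413,0,-0.75],[-0.3,0.0266,-0.0413,0,-0.75],[-0.3,0.0266,-0.0413,0,-0.75]]' 20
python3 -m creep '[[-0.3,0.0266,-0.0413,0,-0.75],[-0.3,0.0266,-0.0413,0,-0.75],[-0.3,0.0266,-0.0413,0,-0.75],[-0.3,0.0266,-0.0413,0,-0.75],[-0.3,0.0266,-0.0413,-0.04,-0.75],[-0.3,0.0266,-0.0413,-0.04,-0.75],[-0.3,0.0266,-0.0413,-0.04,-0.75],[-0.3,0,0,-0.03,0],[-0.3,0,0,0,0]]' 20
python3 - <<'E'
from h import *
s=status.state();o=s['orientation'];print(s['time_s'],s['eef_pos'],np.arctan2(o[1,1],o[0,1]),s['finger_gap'],s['joints'],s['ft_force'])
c=snap('wrist','w1.png');print(c['intrinsics'])
E
```

```text
time_s: 1.1
eef_pos: [0.326, 0.3183, 0.3584]
orientation: [[-0.572, 0.82, 0.0], [0.82, 0.572, -0.0], [-0.0, -0.0, -1.0]]
ft_force: [1.8, 0.5, -0.5]
finger_gap: 0.0324
grasp_force: 0.0
time_s: 2.0
eef_pos: [0.4924, 0.0559, 0.23]
orientation: [[0.122, 0.993, -0.008], [0.993, -0.122, -0.001], [-0.002, -0.007, -1.0]]
ft_force: [-0.8, 0.4, -0.2]
finger_gap: 0.0321
grasp_force: 0.0
2.0 [0.49239024 0.05590405 0.23001327] -0.12209728077098089 0.03206601982827549 [1.09994840e-01 1.38389338e-01 1.88142576e+00 4.60657153e-05
 1.12935952e+00 2.32065989e-01] [-0.78436777  0.43894699 -0.22847727]
[[371.64829954   0.         315.32142476]
 [  0.         371.64829954 244.36629304]
 [  0.           0.           1.        ]]
```

View pics/w1.png

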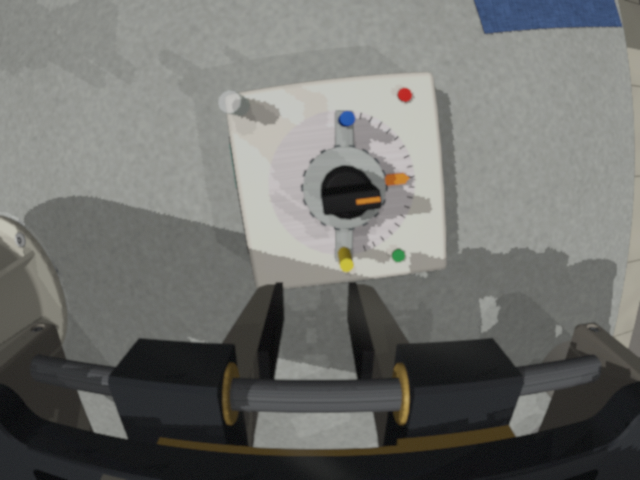

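Wrist view: yellow pin top (346,265), blue (346,118), green (399,255), red (405,94), pointer tip (408,179).

Run:
```python
from h import *
c=np.load('pics/w1.png.npz'); P={}
for n,u,v,z in [('blue',346,118,.118),('yel',346,265,.118),('green',399,255,.06),('red',405,94,.06),('ptr',408,179,.067),('c1',232,95,.055),('c2',431,73,.055),('c3',446,268,.055),('c4',258,287,.055)]:
    P[n]=atz(c,u,v,z,True)
ce=(P['blue']+P['yel'])/2;print(ce,(P['c1']+P['c2']+P['c3']+P['c4'])/4)
for n in P:
    d=(P[n]-ce)[:2]; print(n,P[n],np.hypot(*d),np.arctan2(d[1],d[0]))
```

```text
[0.52065 0.0911  0.118  ] [0.523325 0.092225 0.055   ]
blue [0.5268 0.1487 0.118 ] 0.057927389894591313 1.464428470221128
yel [0.5145 0.0335 0.118 ] 0.05792738989459133 -1.677164183368667
green [0.5694 0.0165 0.06  ] 0.08911634249676093 -0.9919749156225104
red [0.5883 0.1692 0.06  ] 0.10332537200513724 0.8569737965860715
ptr [0.5816 0.0907 0.067 ] 0.060951312537138966 -0.006562662141300395
c1 [0.4301 0.188  0.055 ] 0.13262319744298134 2.3223317392581713
c2 [0.6175 0.1889 0.055 ] 0.13763997420807664 0.790278679488721
c3 [ 0.6197 -0.0057  0.055 ] 0.13849600174734286 -0.7739102848137701
c4 [ 0.426  -0.0023  0.055 ] 0.13297436783079666 -2.362841560599872
```

```bash
python3 -m creep '[[-0.3,0.0102,-0.0118,0,0.1],[-0.3,0.0101,-0.0118,0,0],[-0.3,0,0,0,0],[-0.3,0,0,-0.04,0],[-0.3,0,0,-0.04,0],[-0.3,0,0,-0.03,0],[-0.3,0,0,-0.019,0],[-0.5,0,0,0,0],[-0.65,0,0,0,0],[-0.65,0,0,0,0]]' 5
python3 - <<'E'
from h import *
s=status.state();print(s['eef_pos'],s['ft_force'],s['finger_gap'],s['wrist_torque'])
E
```

```text
time_s: 3.05
eef_pos: [0.5162, 0.0339, 0.1065]
orientation: [[0.106, 0.994, 0.002], [0.994, -0.106, 0.0], [0.0, 0.002, -1.0]]
ft_force: [-0.8, 0.7, -0.4]
finger_gap: 0.016
grasp_force: 0.5
[0.5162496  0.03387449 0.10649815] [-0.83368703  0.71965247 -0.4132542 ] 0.01604808860142442 [ 0.05551019  0.25074323 -0.06535958]
```

Run:
```python
from h import *
a=-1.63+np.arange(0,1.4,.1)
p=.058*np.c_[np.cos(a),np.sin(a)]
print(np.c_[a[1:],np.diff(p,axis=0)].round(4))
```

```text
[[-1.53e+00  5.80e-03 -1.00e-04]
 [-1.43e+00  5.80e-03  5.00e-04]
 [-1.33e+00  5.70e-03  1.10e-03]
 [-1.23e+00  5.60e-03  1.70e-03]
 [-1.13e+00  5.40e-03  2.20e-03]
 [-1.03e+00  5.10e-03  2.70e-03]
 [-9.30e-01  4.80e-03  3.20e-03]
 [-8.30e-01  4.50e-03  3.70e-03]
 [-7.30e-01  4.10e-03  4.10e-03]
 [-6.30e-01  3.60e-03  4.50e-03]
 [-5.30e-01  3.20e-03  4.80e-03]
 [-4.30e-01  2.70e-03  5.10e-03]
 [-3.30e-01  2.20e-03  5.40e-03]]
```

```bash
python3 -m creep '[[-0.65,0,-0.001,-0.004,0],[-0.65,0.0058,0,0,0.71],[-0.65,0.0058,0.0005,0,0.71],[-0.65,0.0057,0.001,0,0.71],[-0.65,0.0056,0.0016,0,0.71]]' 5
```

```text
time_s: 3.55
eef_pos: [0.5365, 0.0351, 0.1012]
orientation: [[-0.29, 0.957, -0.003], [0.957, 0.29, -0.001], [-0.0, -0.003, -1.0]]
ft_force: [-7.5, -2.5, 5.8]
finger_gap: 0.0163
grasp_force: 3.9
```

```bash
python3 -m creep '[[-0.65,0.0054,0.0022,0,0.71],[-0.65,0.0051,0.0027,0,0.71],[-0.65,0.0048,0.0032,0,0.71],[-0.65,0.0045,0.0037,0,0.71],[-0.65,0.0041,0.0041,0,0.71]]' 5; python3 -m creep '[[-0.65,0.0018,0.0023,0,0.36],[-0.65,0.0018,0.0023,0,0.36]]'
```

```text
time_s: 4.05
eef_pos: [0.5615, 0.0501, 0.1014]
orientation: [[-0.711, 0.703, -0.001], [0.703, 0.711, -0.002], [-0.001, -0.002, -1.0]]
ft_force: [-3.3, -8.3, 2.9]
finger_gap: 0.0158
grasp_force: 4.0
time_s: 4.25
eef_pos: [0.5656, 0.0547, 0.1014]
orientation: [[-0.777, 0.63, 0.0], [0.63, 0.777, -0.002], [-0.002, -0.002, -1.0]]
ft_force: [-2.2, -8.6, 0.4]
finger_gap: 0.016
grasp_force: 3.8
```

```bash
python3 -m creep '[[-0.65,0.0014,0.0019,0,0.3],[-0.65,0.0013,0.0019,0,0.3]]'; python3 -m creep '[[-0.65,0.0012,0.0019,0,0.3],[-0.65,0.0012,0.0019,0,0.3]]'
```

```text
time_s: 4.45
eef_pos: [0.5683, 0.0585, 0.1014]
orientation: [[-0.826, 0.563, 0.0], [0.563, 0.826, -0.002], [-0.001, -0.002, -1.0]]
ft_force: [-2.1, -8.7, 1.5]
finger_gap: 0.016
grasp_force: 3.7
time_s: 4.65
eef_pos: [0.5698, 0.0621, 0.1013]
orientation: [[-0.871, 0.492, -0.002], [0.492, 0.871, -0.003], [0.0, -0.003, -1.0]]
ft_force: [-4.7, -8.4, 3.5]
finger_gap: 0.0229
grasp_force: 5.0
```

The fingers are yielding at 5 N grip, so I'll stiffen the grip and check whether the stop is reached.

```bash
python3 -m creep '[[-0.65,0,0,0,0],[-0.65,0,0,0,0],[-0.65,0,0,0,0]]' 40;python3 -m creep '[[-0.65,0.001,0.0018,0,0.25],[-0.65,0,0,0,0]]' 40
python3 - <<'E'
from h import *
c=snap('top','t2.png')
cv2.imwrite('pics/t2c.png',cv2.resize(c['color'][165:265,230:330],(400,400),interpolation=cv2.INTER_CUBIC))
E
```

```text
time_s: 4.95
eef_pos: [0.5682, 0.0595, 0.1012]
orientation: [[-0.87, 0.492, -0.005], [0.492, 0.87, -0.007], [0.001, -0.008, -1.0]]
ft_force: [-8.8, -21.8, 9.6]
finger_gap: 0.0159
grasp_force: 11.6
time_s: 5.15
eef_pos: [0.5681, 0.0599, 0.1011]
orientation: [[-0.888, 0.46, -0.007], [0.46, 0.888, -0.009], [0.002, -0.011, -1.0]]
ft_force: [-11.3, -29.4, 11.8]
finger_gap: 0.0162
grasp_force: 16.0
```

It's at the open stop: 30 N with no movement. I'll back off, rise, and go over the knob.

```bash
python3 -m creep '[[-0.4,-0.0026,-0.0046,0,0],[-0.3,0,0,0,0],[-0.3,0,0,0.035,0],[-0.2,0,0,0.045,0],[-0.2,-0.016,0.009,0,0.9],[-0.2,-0.016,0.009,0,0.9],[-0.2,-0.0165,0.0095,0,0.9],[-0.2,0,0,0,0.72],[-0.2,0,0,0,0],[-0.2,0,0,0,0]]' 20
python3 - <<'E'
from h import *
c=snap('wrist','w2.png'); s=status.state();print(s['ft_force'],s['eef_pos'])
E
```

```text
time_s: 6.2
eef_pos: [0.5212, 0.0889, 0.1813]
orientation: [[-1.0, 0.007, 0.001], [0.007, 1.0, 0.0], [-0.001, 0.0, -1.0]]
ft_force: [-0.2, 0.6, 0.8]
finger_gap: 0.0369
grasp_force: 0.0
[0.14766364 0.42589977 0.20425343] [0.52119512 0.0886874  0.18115752]
```

View pics/w2.png

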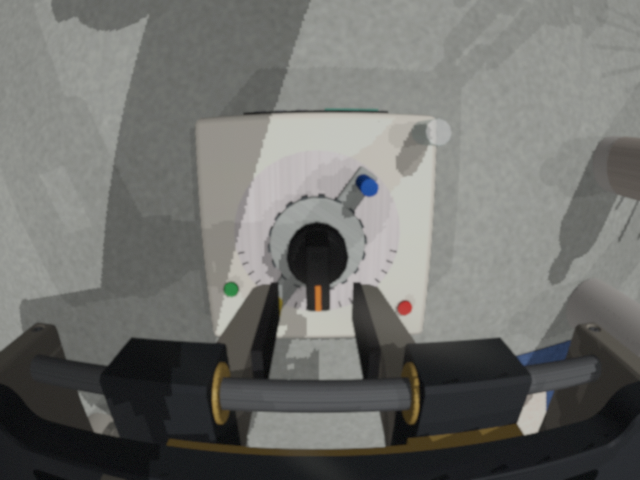

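The knob bar (318,300) sits between the fingers (280–355), the blue pin is swung back to (367,186), and the vial is standing. Now I pinch the knob.

```bash
python3 -m creep '[[-0.2,-0.002,0.001,-0.03,0],[-0.2,0,0,-0.028,0],[-0.2,0,0,0,0],[-0.9,0,0,0,0],[-0.9,0,0,0,0],[-0.9,0,0,0,0],[-0.9,0,0,0,0]]' 25
```

```text
time_s: 6.95
eef_pos: [0.5195, 0.0898, 0.124]
orientation: [[-1.0, 0.005, 0.002], [0.005, 1.0, 0.001], [-0.002, 0.001, -1.0]]
ft_force: [-0.3, 0.8, 4.0]
finger_gap: 0.0138
grasp_force: 25.0
```

Gripped cleanly with almost no lateral force. Now I turn clockwise about 0.99 rad.

```bash
python3 -m creep '[[-0.9,0,0,-0.0003,-0.4],[-0.9,0,0,-0.0005,-0.8],[-0.9,0,0,-0.0005,-0.8]]'; python3 -m creep '[[-0.9,0,0,-0.0007,-1],[-0.9,0,0,-0.0007,-1],[-0.9,0,0,-0.0007,-1],[-0.9,0,0,-0.0007,-1],[-0.9,0,0,-0.0007,-1],[-0.9,0,0,0,0],[-0.9,0,0,0,0]]'
python3 - <<'E'
from h import *
c=snap('top','t3.png');s=status.state();o=s['orientation'];print(s['wrist_torque'],np.arctan2(o[1,1],o[0,1])-np.pi/2)
E
```

```text
time_s: 7.25
eef_pos: [0.5195, 0.0899, 0.1227]
orientation: [[-0.959, 0.284, 0.002], [0.284, 0.959, 0.001], [-0.002, 0.001, -1.0]]
ft_force: [0.9, 1.2, 3.3]
finger_gap: 0.0137
grasp_force: 25.0
time_s: 7.95
eef_pos: [0.5198, 0.0901, 0.1193]
orientation: [[-0.556, 0.831, 0.003], [0.831, 0.556, 0.001], [-0.0, 0.003, -1.0]]
ft_force: [0.4, 2.4, 5.8]
finger_gap: 0.0134
grasp_force: 25.0
[ 0.61506735  0.0012267  -0.12363942] -0.9803631618988196
```

```bash
python3 -m creep '[[-0.2,0,0,0,0],[-0.2,0,0,0,0],[-0.2,0,0,0.045,0],[-0.2,0,0,0.03,0],[-0.2,0.0275,-0.042,0,0],[-0.2,0.0275,-0.042,0,0],[-0.2,0.01,-0.016,0,0],[-0.2,0,0,0,0],[-0.2,0,0,0,0]]' 25
python3 - <<'E'
from h import *
c=snap('wrist','w3.png')
E
```

```text
time_s: 8.9
eef_pos: [0.5825, -0.0099, 0.1924]
orientation: [[-0.555, 0.832, -0.002], [0.832, 0.555, 0.0], [0.001, -0.001, -1.0]]
ft_force: [-0.8, 0.3, 0.2]
finger_gap: 0.037
grasp_force: 0.0
```

View pics/w3.png

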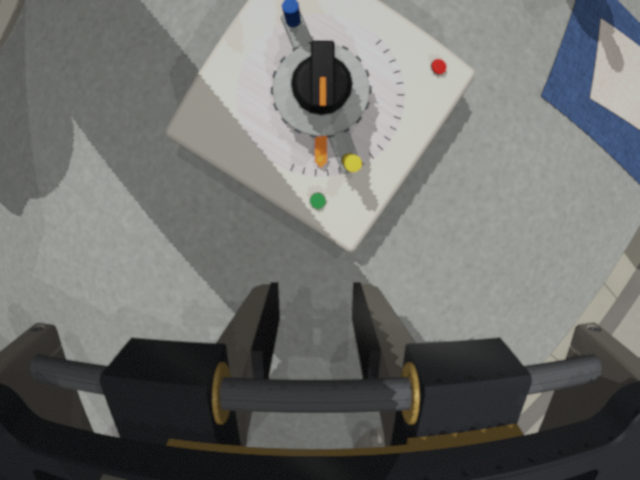

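The pointer end is at about (321,155), the green mark (318,200), the yellow pin (353,163), the blue pin (291,12). I'll segment the colours for a precise bearing.

Run:
```python
from h import *
c=np.load('pics/w3.png.npz');im=c['color'];h=cv2.cvtColor(im,cv2.COLOR_BGR2HSV)
def cen(lo,hi,box):
    m=cv2.inRange(h,lo,hi);k=np.zeros_like(m);x0,y0,x1,y1=box;k[y0:y1,x0:x1]=m[y0:y1,x0:x1]
    y,x=np.nonzero(k);return x.mean(),y.mean(),len(x),x,y
g=cen((50,100,40),(85,255,255),(300,180,340,220));r=cen((0,120,80),(8,255,255),(425,50,455,85))
o=cen((3,150,100),(16,255,255),(305,130,335,170));b=cen((105,150,40),(125,255,255),(275,0,310,30))
yl=cen((22,130,80),(35,255,255),(335,145,370,185))
for q in(g,r,o,b,yl):print(np.round(q[:3],2))
G=atz(c,*g[:2],.06,True);R=atz(c,*r[:2],.06,True)
pts=np.array([atz(c,x,y,.067-.0048,True)[:2] for x,y in zip(o[3],o[4])])
print('green',G,'red',R)
# pointer axis line
m=pts.mean(0);e=np.linalg.svd(pts-m)[2][0];e*=np.sign(e[0]);print('line dir',np.arctan2(e[1],e[0]))
# axis candidates: earlier measurement relative to green
for ax in ([.519,.090],[.5207,.0911],G[:2]-np.array([.5694-.52065,.0165-.0911]),G[:2]-np.array([.5656-.5174,.0143-.0887])):
    ax=np.array(ax);f=lambda p:np.arctan2(p[1]-ax[1],p[0]-ax[0]);print(ax,f(G),f(m),'diff',f(G)-f(m))
```

```text
[317.35 200.45 159.  ]
[438.48  66.34 161.  ]
[320.69 146.22 182.  ]
[291.2   11.97 317.  ]
[351.48 162.14 262.  ]
green [0.5686 0.0159 0.06  ] red [0.5878 0.1683 0.06  ]
line dir -0.9305288974255003
[0.519 0.09 ] -0.9809274734699663 -0.9199096203625899 diff -0.061017853107376396
[0.5207 0.0911] -1.0036370017710314 -0.9653259013693204 diff -0.03831110040171104
[0.51985 0.0905 ] -0.9919749156225094 -0.9419291875844437 diff -0.05004572803806573
[0.5204 0.0903] -0.9959343936137627 -0.9493663135353209 diff -0.04656808007844182
```

```bash
python3 -m creep '[[-0.2,0.02,-0.03,0.02,0],[-0.2,0.02,-0.03,0.02,0],[-0.2,0,0,0,0],[-0.2,0,0,0,0]]' 25
python3 - <<'E'
from h import *
c=snap('wrist','w4.png');t=snap('top','t4.png');print(ray(c,320,240))
a=c['color'];b=t['color'][165:265,230:330]
cv2.imwrite('pics/crop4.png',np.hstack([cv2.resize(a[60:260,220:420],(400,400)),cv2.resize(b,(400,400),interpolation=cv2.INTER_CUBIC)]))
E
```

```text
time_s: 9.35
eef_pos: [0.6229, -0.0692, 0.233]
orientation: [[-0.556, 0.831, -0.0], [0.831, 0.556, 0.0], [0.001, -0.0, -1.0]]
ft_force: [-0.7, -0.1, -0.7]
finger_gap: 0.0368
grasp_force: 0.0
(array([ 0.58004172, -0.00294893,  0.40368445]), array([ 0.1587746 , -0.21404061, -0.96398846]))
```

View pics/crop4.png

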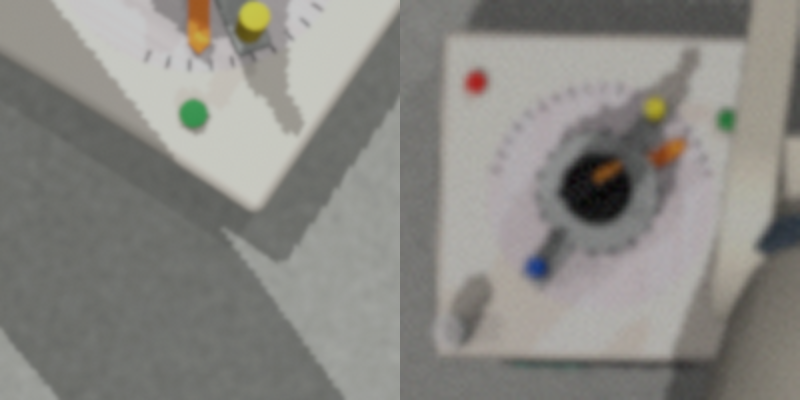

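Run:
```python
from h import *
for fn in('w3','w4'):
    c=np.load(f'pics/{fn}.png.npz');h=cv2.cvtColor(c['color'],cv2.COLOR_BGR2HSV)
    m=cv2.inRange(h,(3,140,90),(18,255,255));n,l,s,ce=cv2.connectedComponentsWithStats(m)
    gm=cv2.inRange(h,(50,100,40),(85,255,255));gm[270:]=0;gs=cv2.connectedComponentsWithStats(gm);i=1+gs[2][1:,4].argmax();G=atz(c,*gs[3][i],.06,True)
    rm=cv2.inRange(h,(0,120,80),(4,255,255))|cv2.inRange(h,(172,120,80),(180,255,255));rm[:, :400]=0;rs=cv2.connectedComponentsWithStats(rm);k=1+rs[2][1:,4].argmax();R=atz(c,*rs[3][k],.06,True)
    print(fn,G,R,rs[2][k])
    # similarity from w1 frame (green,red,axis): axis midway averaged
    ax=(G[:2]+R[:2])/2-np.array([(.5694+.5883)/2-.52065,(.0165+.1692)/2-.0911]); ax2=(G[:2]+R[:2])/2-np.array([(.5656+.5849)/2-.5174,(.0143+.1666)/2-.0887])
    print('ax',ax,ax2)
    for j in range(1,n):
        if s[j,4]<40 or s[j,1]>250:continue
        y,x=np.nonzero(l==j); kn=ce[j][1]<(115 if fn=='w3' else 55)
        z=.151 if kn else .0622
        p=np.array([atz(c,a,b,z,True)[:2] for a,b in zip(x,y)]);q=p.mean(0);e=np.linalg.svd(p-q)[2][0];e*=np.sign(e[0])
        print(ce[j],s[j,4],z,q,'dir',np.arctan2(e[1],e[0]),[round(np.arctan2(*(q-a)[::-1])-np.arctan2(*(G[:2]-a)[::-1]),4) for a in(ax,ax2)],'r',np.hypot(*(q-ax)))
t=np.load('pics/t4.png.npz')
P={k:atz(t,230+u/4,165+v/4,z)[:2] for k,u,v,z in[('b',137,267,.118),('y',254,108,.118),('tip',283,147,.0622),('k1',197,178,.151),('k2',221,160,.151)]}
ax=(P['b']+P['y'])/2;d=P['tip']-ax;print(ax,np.arctan2(d[1],d[0]),np.hypot(*d));d=P['y']-P['b'];print('ring',np.arctan2(d[1],d[0]));d=P['k2']-P['k1'];print(np.arctan2(d[1],d[0]))
```

```text
w3 [0.5686 0.0159 0.06  ] [0.5878 0.1683 0.06  ] [432  59  14  15 161]
ax [0.52    0.09035] [0.52035 0.09035]
[322.47826087  90.86086957] 230 0.151 [0.5273713  0.08206652] dir -0.9782438784439595 [np.float64(0.1489), np.float64(0.1281)] r 0.011088378595925649
[320.50367647 149.24264706] 272 0.0622 [0.5472489  0.05241544] dir -0.9489688192249828 [np.float64(0.0446), np.float64(0.0418)] r 0.046706885403098496
w4 [0.5689 0.0157 0.06  ] [0.5881 0.168  0.06  ] [417   0  12  11 111]
ax [0.5203 0.0901] [0.52065 0.0901 ]
[320.46153846   4.92307692] 65 0.151 [0.52964462 0.07887231] dir -1.009596469010423 [np.float64(0.1155), np.float64(0.1001)] r 0.01460763195191493
[318.93396226  68.50943396] 212 0.0622 [0.5459434  0.05415991] dir -1.0144225817343113 [np.float64(0.0411), np.float64(0.0379)] r 0.04415058494704117
[0.51785 0.08855] -1.0130288811180284 0.05734060515899712
ring -0.605654941504832
-0.8978919297976049
```

Run:
```python
from h import *
for fn,zo in(('top1',.067),('t4',.0622)):
    c=np.load(f'pics/{fn}.png.npz');h=cv2.cvtColor(c['color'],cv2.COLOR_BGR2HSV)
    def comp(lo,hi,z):
        m=cv2.inRange(h,lo,hi);k=np.zeros_like(m);k[165:265,230:330]=m[165:265,230:330]
        n,l,s,ce=cv2.connectedComponentsWithStats(k,connectivity=8)
        # saturation-weighted centroid
        out=[]
        for j in range(1,n):
            if s[j,4]<6: continue
            w=np.where(l==j,h[...,1].astype(float),0);yy,xx=np.mgrid[:480,:640];out.append((s[j,4],(w*xx).sum()/w.sum(),(w*yy).sum()/w.sum()))
        return [(a,round(u,2),round(v,2),atz(c,u,v,z)[:2]) for a,u,v in out]
    Or=comp((5,90,60),(19,255,255),zo);B=comp((105,90,40),(125,255,255),.118);Y=comp((21,90,80),(35,255,255),.118);G=comp((45,70,30),(85,255,255),.06);R=comp((0,120,80),(4,255,255),.06)
    print(fn);[print(n,q) for n,q in zip('OBYGR',(Or,B,Y,G,R))]
    ax=(max(B,key=lambda q:q[0])[3]+max(Y,key=lambda q:q[0])[3])/2
    for n,q in (('O',Or),('G',G),('R',R)):
        for x in q: d=x[3]-ax;print(n,np.hypot(*d),np.arctan2(d[1],d[0]))
```

```text
top1
O [(np.int32(42), np.float64(279.93), np.float64(193.1), array([0.5675, 0.0906])), (np.int32(22), np.float64(277.09), np.float64(205.11), array([0.5382, 0.0966]))]
B [(np.int32(16), np.float64(254.29), np.float64(208.55), array([0.524 , 0.1459]))]
Y [(np.int32(21), np.float64(303.02), np.float64(215.05), array([0.5117, 0.0324]))]
G [(np.int32(13), np.float64(311.37), np.float64(194.65), array([0.5664, 0.0147]))]
R [(np.int32(15), np.float64(248.56), np.float64(185.13), array([0.5858, 0.1677]))]
O 0.04967116869975979 0.029196132455436778
O 0.021670832932769314 0.3509393423894371
G 0.0888814097547963 -0.9929353633637271
R 0.10386195164736696 0.8576272422019783
t4
O [(np.int32(39), np.float64(296.24), np.float64(202.79), array([0.5454, 0.0508])), (np.int32(29), np.float64(281.25), np.float64(207.39), array([0.5334, 0.0867]))]
B [(np.int32(18), np.float64(263.9), np.float64(231.32), array([0.4716, 0.122 ]))]
Y [(np.int32(28), np.float64(293.4), np.float64(191.89), array([0.5652, 0.0562]))]
G [(np.int32(12), np.float64(311.06), np.float64(194.5), array([0.5668, 0.0154]))]
R [(np.int32(16), np.float64(248.54), np.float64(185.03), array([0.586 , 0.1678]))]
O 0.04686032436934257 -0.9567486963005596
O 0.015190786681406608 -0.15865526218640122
G 0.08817170748034768 -0.9897140279975696
R 0.10374704815077873 0.8611245767418123
```

Top and wrist views agree the pointer is about 0.037 rad short of the green bearing. I'll regrip and turn a little more.

```bash
python3 -m creep '[[-0.2,-0.0258,0.0398,0,0],[-0.2,-0.0258,0.0398,0,0],[-0.2,-0.0258,0.0398,0,0],[-0.2,-0.0257,0.0398,-0.02,0],[-0.2,0,0,-0.02,0],[-0.2,0,0,0,0]]' 25; python3 -m creep '[[-0.2,0,0,-0.037,0],[-0.2,0,0,-0.037,0],[-0.2,0,0,0,0],[-0.9,0,0,0,0],[-0.9,0,0,0,0],[-0.9,0,0,0,0],[-0.9,0,0,0,0]]' 25
python3 - <<'E'
from h import *
s=status.state();o=s['orientation'];print(np.arctan2(o[1,1],o[0,1])-np.pi/2)
E
```

```text
time_s: 10.05
eef_pos: [0.5174, 0.0895, 0.1911]
orientation: [[-0.559, 0.829, -0.005], [0.829, 0.559, -0.001], [0.002, -0.005, -1.0]]
ft_force: [-0.9, -0.1, -0.2]
finger_gap: 0.0367
grasp_force: 0.0
time_s: 10.75
eef_pos: [0.5219, 0.0879, 0.1213]
orientation: [[-0.556, 0.831, 0.002], [0.831, 0.556, 0.0], [-0.001, 0.002, -1.0]]
ft_force: [-0.5, 0.2, 7.3]
finger_gap: 0.014
grasp_force: 25.0
-0.9815871125503963
```

```bash
python3 -m creep '[[-0.9,0,0,0,-0.13],[-0.9,0,0,0,-0.14],[-0.9,0,0,0,0],[-0.9,0,0,0,0]]' 25
python3 - <<'E'
from h import *
s=status.state();o=s['orientation'];print(np.arctan2(o[1,1],o[0,1])-np.pi/2)
E
python3 -m creep '[[-0.2,0,0,0,0],[-0.2,0,0,0,0],[-0.2,0,0,0.045,0],[-0.2,0,0,0.03,0],[-0.2,0.0275,-0.042,0,0],[-0.2,0.0275,-0.042,0,0],[-0.2,0.025,-0.04,0.02,0],[-0.2,0.025,-0.035,0.02,0],[-0.2,0,0,0,0],[-0.2,0,0,0,0]]' 25
cat > ang.py <<'E'
from h import *
import sys
tag=sys.argv[1]
c=snap('top',tag+'t.png');w=snap('wrist',tag+'w.png');yy,xx=np.mgrid[:480,:640]
def cen(h,c,lo,hi,z,box,fish):
    m=cv2.inRange(h,lo,hi);k=np.zeros_like(m);x0,y0,x1,y1=box;k[y0:y1,x0:x1]=m[y0:y1,x0:x1]
    n,l,s,ce=cv2.connectedComponentsWithStats(k,connectivity=8);o=[]
    for j in range(1,n):
        if s[j,4]<8: continue
        g=np.where(l==j,h[...,1].astype(float),0);o.append((atz(c,(g*xx).sum()/g.sum(),(g*yy).sum()/g.sum(),z,fish)[:2],s[j,4]))
    return o
for nm,c,box,f in(('top',c,(230,165,330,265),False),('wrist',w,(0,0,639,250),True)):
    h=cv2.cvtColor(c['color'],cv2.COLOR_BGR2HSV)
    O=cen(h,c,(5,90,60),(19,255,255),.0622,box,f);B=cen(h,c,(105,150,40),(125,255,255),.118,box,f);Y=cen(h,c,(21,90,80),(35,255,255),.118,box,f);G=cen(h,c,(45,70,30),(85,255,255),.06,box,f)
    ax=(B[0][0]+Y[0][0])/2 if nm=='top' and B and Y else G[0][0]-np.array([.0486,-.0744])
    for n,q in(('O',O),('G',G),('Y',Y)):
        for p,a in q:
            d=p-ax;print(nm,n,a,p,np.hypot(*d).round(4),np.arctan2(d[1],d[0]).round(4))
E
python3 ang.py a
```

```text
time_s: 11.15
eef_pos: [0.5218, 0.0879, 0.1211]
orientation: [[-0.524, 0.852, 0.002], [0.852, 0.524, 0.0], [-0.001, 0.002, -1.0]]
ft_force: [-1.5, -0.9, 5.9]
finger_gap: 0.0142
grasp_force: 25.0
-1.0193184043414534
time_s: 12.15
eef_pos: [0.6252, -0.0704, 0.2341]
orientation: [[-0.522, 0.853, 0.0], [0.853, 0.522, 0.0], [0.0, 0.0, -1.0]]
ft_force: [-0.2, -0.0, -0.9]
finger_gap: 0.037
grasp_force: 0.0
top O 37 [0.5441 0.0491] 0.0475 -0.9924
top O 30 [0.533  0.0863] 0.0151 -0.1701
top G 13 [0.5665 0.0146] 0.0886 -0.9936
top Y 29 [0.5651 0.056 ] 0.0573 -0.6105
wrist O 72 [0.51   0.1059] 0.0189 2.1456
wrist O 287 [0.5449 0.053 ] 0.0444 -0.984
wrist G 142 [0.5689 0.0156] 0.0889 -0.9922
wrist Y 261 [0.5692 0.055 ] 0.0601 -0.6212
wrist Y 8 [0.5537 0.0362] 0.0633 -1.0152
wrist Y 8 [0.5558 0.0378] 0.0631 -0.9736
```

The pointer (-0.992 top, -0.984 wrist) now matches green (-0.993). Going to the yellow pin at bearing -0.61 to tighten.

```bash
python3 -m creep '[[-0.3,-0.0145,0.032,0,0.74],[-0.3,-0.0145,0.032,0,0.74],[-0.3,-0.0145,0.032,-0.01,0.74],[-0.3,-0.0145,0.031,-0.01,0.74],[-0.3,0,0,0,0],[-0.3,0,0,0,0]]' 60
```

```text
time_s: 12.85
eef_pos: [0.5661, 0.0585, 0.2138]
orientation: [[-0.823, 0.568, -0.001], [0.568, 0.823, -0.0], [0.001, -0.001, -1.0]]
ft_force: [0.3, -0.4, 0.7]
finger_gap: 0.0325
grasp_force: 0.0
```

```bash
python3 -m creep '[[-0.3,0.001,-0.002,-0.04,0],[-0.3,0,0,-0.04,0],[-0.3,0,0,-0.032,0],[-0.3,0,0,0,0],[-0.65,0,0,0,0],[-0.65,0,0,0,0]]' 60
python3 - <<'E'
from h import *
a=-.6-np.arange(0,1.6,.1)
p=.058*np.c_[np.cos(a),np.sin(a)]
print(np.c_[a[1:],np.diff(p,axis=0)].round(4))
E
```

```text
time_s: 13.45
eef_pos: [0.5697, 0.055, 0.1041]
orientation: [[-0.822, 0.57, 0.003], [0.57, 0.822, 0.0], [-0.002, 0.002, -1.0]]
ft_force: [0.7, -0.9, 1.0]
finger_gap: 0.0179
grasp_force: 0.0
[[-7.0e-01 -3.5e-03 -4.6e-03]
 [-8.0e-01 -4.0e-03 -4.2e-03]
 [-9.0e-01 -4.4e-03 -3.8e-03]
 [-1.0e+00 -4.7e-03 -3.4e-03]
 [-1.1e+00 -5.0e-03 -2.9e-03]
 [-1.2e+00 -5.3e-03 -2.4e-03]
 [-1.3e+00 -5.5e-03 -1.8e-03]
 [-1.4e+00 -5.7e-03 -1.3e-03]
 [-1.5e+00 -5.8e-03 -7.0e-04]
 [-1.6e+00 -5.8e-03 -1.0e-04]
 [-1.7e+00 -5.8e-03  5.0e-04]
 [-1.8e+00 -5.7e-03  1.0e-03]
 [-1.9e+00 -5.6e-03  1.6e-03]
 [-2.0e+00 -5.4e-03  2.1e-03]
 [-2.1e+00 -5.1e-03  2.7e-03]]
```

```bash
cat > feel.py <<'E'
from h import *
s=status.state();d=s['eef_pos'][:2]-np.array([.5195,.0895]);f=s['ft_force'];r=np.hypot(*d)
t=np.array([-d[1],d[0]])/r;o=s['orientation']
print('ang %.3f r %.4f Ft %.1f Fr %.1f torque@.058 %.2f yaw %.3f t %.2f fz %.1f wt %.2f'%(np.arctan2(d[1],d[0]),r,f[:2]@t,f[:2]@d/r,f[:2]@t*.058,np.arctan2(o[1,1],o[0,1])-np.pi/2,s['time_s'],f[2],s['wrist_torque'][2]))
E
python3 -m creep '[[-0.65,-0.0046,-0.0037,0,-0.6],[-0.65,-0.0037,-0.0044,0,-0.71],[-0.65,-0.004,-0.0042,0,-0.71]]' 60; python3 feel.py; python3 -m creep '[[-0.65,-0.0022,-0.0019,0,-0.36],[-0.65,-0.0022,-0.0019,0,-0.36]]' ; python3 feel.py
```

```text
time_s: 13.75
eef_pos: [0.5584, 0.0437, 0.1045]
orientation: [[-0.627, 0.779, 0.006], [0.779, 0.627, 0.002], [-0.002, 0.006, -1.0]]
ft_force: [2.6, 6.8, -2.8]
finger_gap: 0.0159
grasp_force: 2.9
ang -0.867 r 0.0601 Ft 6.4 Fr -3.4 torque@.058 0.37 yaw -0.893 t 13.75 fz -2.8 wt 0.02
time_s: 13.95
eef_pos: [0.5536, 0.04, 0.1045]
orientation: [[-0.547, 0.837, 0.005], [0.837, 0.547, 0.002], [-0.001, 0.005, -1.0]]
ft_force: [2.8, 6.5, -2.0]
finger_gap: 0.0157
grasp_force: 2.6
ang -0.968 r 0.0601 Ft 6.0 Fr -3.8 torque@.058 0.35 yaw -0.992 t 13.95 fz -2.0 wt 0.03
```

Drag is about 0.35 N m as expected. Continuing in small steps.

```bash
python3 -m creep '[[-0.65,-0.0024,-0.0015,0,-0.36],[-0.65,-0.0025,-0.0015,0,-0.36]]' ; python3 feel.py; python3 -m creep '[[-0.65,-0.0026,-0.0013,0,-0.36],[-0.65,-0.0026,-0.0012,0,-0.36]]' ; python3 feel.py
```

```text
time_s: 14.15
eef_pos: [0.5489, 0.0371, 0.1045]
orientation: [[-0.461, 0.888, 0.005], [0.888, 0.461, 0.002], [-0.001, 0.006, -1.0]]
ft_force: [3.1, 4.9, -2.2]
finger_gap: 0.016
grasp_force: 2.6
ang -1.060 r 0.0601 Ft 5.1 Fr -2.8 torque@.058 0.30 yaw -1.092 t 14.15 fz -2.2 wt 0.05
time_s: 14.35
eef_pos: [0.5439, 0.0345, 0.1046]
orientation: [[-0.369, 0.929, 0.006], [0.929, 0.369, 0.002], [-0.001, 0.006, -1.0]]
ft_force: [3.2, 5.3, -2.0]
finger_gap: 0.0162
grasp_force: 2.6
ang -1.152 r 0.0601 Ft 5.1 Fr -3.6 torque@.058 0.29 yaw -1.192 t 14.35 fz -2.0 wt -0.01
```

```bash
python3 -m creep '[[-0.65,-0.0027,-0.001,0,-0.36]]' ; python3 feel.py; python3 -m creep '[[-0.65,-0.0027,-0.0009,0,-0.36]]' ; python3 feel.py
```

```text
time_s: 14.45
eef_pos: [0.5413, 0.0335, 0.1046]
orientation: [[-0.322, 0.947, 0.006], [0.947, 0.322, 0.002], [-0.0, 0.006, -1.0]]
ft_force: [4.1, 5.1, -3.0]
finger_gap: 0.0161
grasp_force: 2.6
ang -1.199 r 0.0601 Ft 5.7 Fr -3.3 torque@.058 0.33 yaw -1.243 t 14.45 fz -3.0 wt 0.04
time_s: 14.55
eef_pos: [0.5388, 0.0326, 0.1046]
orientation: [[-0.274, 0.962, 0.006], [0.962, 0.274, 0.002], [-0.0, 0.007, -1.0]]
ft_force: [3.6, 5.4, -0.9]
finger_gap: 0.0161
grasp_force: 2.6
ang -1.244 r 0.0601 Ft 5.2 Fr -3.9 torque@.058 0.30 yaw -1.293 t 14.55 fz -0.9 wt 0.01
```

```bash
python3 -m creep '[[-0.65,-0.0027,-0.0007,0,-0.36],[-0.65,-0.0028,-0.0006,0,-0.36]]' >/dev/null; python3 feel.py; python3 -m creep '[[-0.65,-0.0028,-0.0005,0,-0.36]]'>/dev/null ; python3 feel.py; python3 -m creep '[[-0.65,-0.0029,-0.0003,0,-0.36]]' >/dev/null; python3 feel.py
```

```text
ang -1.336 r 0.0600 Ft 5.8 Fr -4.4 torque@.058 0.34 yaw -1.393 t 14.75 fz -3.0 wt 0.00
ang -1.382 r 0.0599 Ft 5.4 Fr -3.5 torque@.058 0.31 yaw -1.444 t 14.85 fz -2.5 wt 0.03
ang -1.430 r 0.0598 Ft 4.9 Fr -2.3 torque@.058 0.29 yaw -1.494 t 14.95 fz -2.7 wt -0.01
```

```bash
python3 -m creep '[[-0.65,-0.0029,-0.0003,0,-0.36]]' >/dev/null; python3 feel.py; python3 -m creep '[[-0.65,-0.0029,-0.0001,0,-0.36]]'>/dev/null ; python3 feel.py; python3 -m creep '[[-0.65,-0.0029,0,0,-0.36]]' >/dev/null; python3 feel.py;  python3 -m creep '[[-0.65,-0.0029,0.0001,0,-0.36]]' >/dev/null; python3 feel.py
```

```text
ang -1.477 r 0.0598 Ft 4.7 Fr -4.2 torque@.058 0.27 yaw -1.544 t 15.05 fz -3.3 wt 0.01
ang -1.524 r 0.0598 Ft 4.8 Fr -2.9 torque@.058 0.28 yaw -1.594 t 15.15 fz -3.7 wt 0.03
ang -1.572 r 0.0598 Ft 5.7 Fr -2.6 torque@.058 0.33 yaw -1.645 t 15.25 fz -3.0 wt 0.08
ang -1.619 r 0.0597 Ft 6.0 Fr -3.2 torque@.058 0.35 yaw -1.695 t 15.35 fz -1.7 wt -0.01
```

```bash
python3 -m creep '[[-0.65,-0.0029,0.0002,0,-0.34]]' >/dev/null; python3 feel.py; python3 -m creep '[[-0.65,-0.0029,0.0004,0,-0.34]]'>/dev/null ; python3 feel.py; python3 -m creep '[[-0.65,-0.0028,0.0005,0,-0.34]]' >/dev/null; python3 feel.py
```

```text
ang -1.666 r 0.0598 Ft 5.0 Fr -3.3 torque@.058 0.29 yaw -1.742 t 15.45 fz -3.1 wt 0.02
ang -1.714 r 0.0597 Ft 4.7 Fr -3.0 torque@.058 0.27 yaw -1.790 t 15.55 fz -2.5 wt 0.00
ang -1.761 r 0.0597 Ft 4.5 Fr -2.6 torque@.058 0.26 yaw -1.837 t 15.65 fz -1.8 wt 0.02
```

```bash
python3 -m creep '[[-0.65,-0.0028,0.0006,0,-0.34]]' >/dev/null; python3 feel.py; python3 -m creep '[[-0.65,-0.0028,0.0008,0,-0.34]]'>/dev/null ; python3 feel.py; python3 -m creep '[[-0.65,-0.0028,0.0009,0,-0.34]]' >/dev/null; python3 feel.py; python3 -m creep '[[-0.65,-0.0027,0.001,0,-0.34]]' >/dev/null; python3 feel.py
```

```text
ang -1.808 r 0.0597 Ft 5.3 Fr -3.4 torque@.058 0.31 yaw -1.885 t 15.75 fz -3.1 wt 0.04
ang -1.855 r 0.0597 Ft 5.1 Fr -2.6 torque@.058 0.29 yaw -1.932 t 15.85 fz -2.1 wt 0.04
ang -1.903 r 0.0597 Ft 4.6 Fr -3.5 torque@.058 0.27 yaw -1.980 t 15.95 fz -3.6 wt -0.00
ang -1.951 r 0.0597 Ft 5.7 Fr -3.7 torque@.058 0.33 yaw -2.027 t 16.05 fz -1.7 wt -0.02
```

```bash
python3 -m creep '[[-0.65,-0.0027,0.0011,0,-0.34]]' >/dev/null; python3 feel.py; python3 -m creep '[[-0.65,-0.0026,0.0012,0,-0.34]]'>/dev/null ; python3 feel.py; python3 -m creep '[[-0.65,-0.0025,0.0014,0,-0.34]]' >/dev/null; python3 feel.py
```

```text
ang -1.999 r 0.0598 Ft 5.6 Fr -4.3 torque@.058 0.32 yaw -2.074 t 16.15 fz -2.5 wt 0.01
ang -2.046 r 0.0598 Ft 5.3 Fr -3.8 torque@.058 0.31 yaw -2.122 t 16.25 fz -2.4 wt 0.01
ang -2.089 r 0.0597 Ft 6.5 Fr -3.2 torque@.058 0.37 yaw -2.169 t 16.35 fz -2.7 wt 0.01
```

```bash
python3 -m creep '[[-0.65,-0.0015,0.0009,0,-0.2]]' >/dev/null; python3 feel.py; python3 -m creep '[[-0.65,-0.0015,0.0009,0,-0.2]]'>/dev/null ; python3 feel.py; python3 -m creep '[[-0.65,-0.0015,0.0009,0,-0.2]]'>/dev/null ; python3 feel.py
```

```text
ang -2.115 r 0.0597 Ft 8.2 Fr -4.0 torque@.058 0.47 yaw -2.197 t 16.45 fz -3.9 wt -0.02
ang -2.140 r 0.0596 Ft 8.9 Fr -4.0 torque@.058 0.52 yaw -2.224 t 16.55 fz -5.4 wt -0.02
ang -2.165 r 0.0596 Ft 8.9 Fr -4.2 torque@.058 0.52 yaw -2.252 t 16.65 fz -6.2 wt 0.06
```

```bash
python3 -m creep '[[-0.65,-0.0014,0.001,0,-0.2]]' >/dev/null; python3 feel.py; python3 -m creep '[[-0.65,-0.0014,0.001,0,-0.2]]'>/dev/null ; python3 feel.py
```

```text
ang -2.190 r 0.0596 Ft 11.0 Fr -3.8 torque@.058 0.64 yaw -2.280 t 16.75 fz -5.1 wt -0.04
ang -2.216 r 0.0595 Ft 11.1 Fr -4.7 torque@.058 0.64 yaw -2.308 t 16.85 fz -7.6 wt 0.04
```

About 0.65 N m, firm. Now I release by opening the fingers, easing back and rising.

```bash
python3 -m creep '[[-0.45,0.0016,-0.0012,0,0],[-0.3,0,0,0,0],[-0.3,0,0,0,0]]'; python3 -m creep '[[-0.3,0,0,0.03,0],[-0.3,0,0,0.045,0],[-0.3,0,0,0.045,0],[-0.3,0.03,-0.03,0.02,0],[-0.3,0.03,-0.035,0.01,0],[-0.3,0.03,-0.035,0,0],[-0.3,0.03,-0.035,0,0],[-0.3,0,0,0,0],[-0.3,0,0,0,0]]'; python3 ang.py b
```

```text
time_s: 17.15
eef_pos: [0.4803, 0.0409, 0.103]
orientation: [[0.671, 0.741, 0.001], [0.741, -0.671, 0.0], [0.001, 0.001, -1.0]]
ft_force: [-0.0, 0.2, -0.4]
finger_gap: 0.0319
grasp_force: 0.0
time_s: 18.05
eef_pos: [0.5997, -0.0947, 0.2517]
orientation: [[0.672, 0.74, -0.001], [0.74, -0.672, 0.0], [-0.001, -0.001, -1.0]]
ft_force: [0.4, 0.8, -1.1]
finger_gap: 0.0325
grasp_force: 0.0
top O 39 [0.5435 0.0496] 0.0464 -1.0043
top O 28 [0.5327 0.0862] 0.0143 -0.1789
top G 13 [0.5666 0.0146] 0.0883 -0.9963
top Y 22 [0.486  0.0417] 0.0572 -2.1767
wrist O 119 [0.485  0.1203] 0.0467 2.4334
wrist O 258 [0.5446 0.0534] 0.0437 -0.9872
wrist G 116 [0.5691 0.0155] 0.0889 -0.9922
wrist Y 251 [0.4966 0.0396] 0.0557 -2.0144
```

View pics/bw.png

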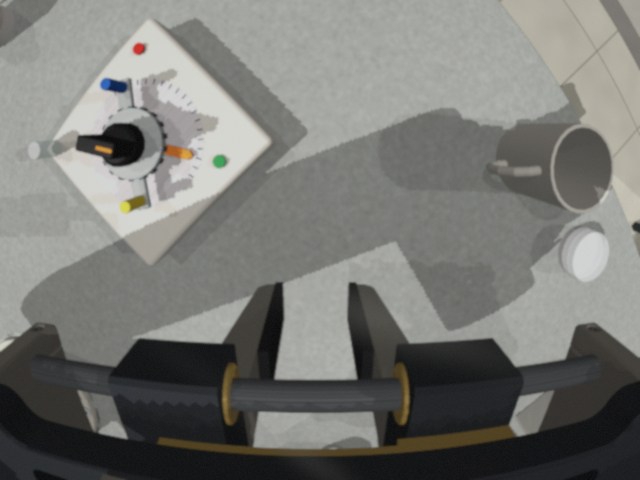

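The pointer (180,153) still aims at the green mark (220,161), the ring stayed where I left it, the vial (38,150) is standing, and the robot is clear. Handing in.

```bash
python3 -c "
from rig import robot
print(robot.finish_job())"
```

```text
the job is handed in; nothing more can be done
None
```

I slackened the lock ring to its open stop, turned the pointer to within about 0.01 rad of the green mark, and retightened the ring to about 0.65 N m. The gripper is released and clear, the vial is still standing, and the job was handed in at about 18 s.

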